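# Weigh the jar on the sliding-weight scale

### The arm

A 6-joint arm with a two-finger parallel gripper is mounted at the origin on a cart in front of the work surface, level with it; the furniture and walls round the work are solid. World frame = base frame: x ahead of the robot, y to its left, z up, the work surface at z = 0. Lengths are in mm, angles in rad, forces in N, time in s.
With the tool pointing down it reaches from about 275 to 750 mm from the base axis. Payload 10.2 kg.
Tool frame: the origin (TCP) lies at the centre of the arm's flange, where the gripper is bolted on; the fingertips stand 173 mm ahead of it and the grasp point (between the pads) lies 155 mm ahead of it; z points along the fingers, y is the line along which they close (so a half turn about z gives the same grasp; the last joint's range is limited). The gripper opens to 85 mm and grips with 20 to 120 N. Pads are 22 mm wide; open, the fingers measure 114 mm over their backs; the gripper's body (76 mm by 85 mm) begins 54 mm behind the grasp point. The pads swing forward as they close: fully open they stand 13 mm farther back than shut.
Start: joints at [-1.453, 0.313, 1.498, -0, 1.331, -0.223], TCP at [175.464, -494.818, 404.694] pointing down, gripper open.
Joint ranges: [-2.94, 2.94], [-0.97, 2.17], [0.19, 2.56], [-1.23, 4.37], [0.02, 3.11], [-2.88, 2.88]. Speed limits (rad/s): [2.39, 2.39, 3.01, 3.14, 3.14, 3.14].

### API

Orientations are given as a unit quaternion [w, x, y, z].
In Python, from rig import ctrl, camrig gives the robot as it stands (ctrl), with the cameras (camrig).
- The arm moves only by the tool inch_along, called by a JSON object that holds its "op" and its "data". Schema: {"type":"object","properties":{"moves":{"type":"array","items":{"type":"object","properties":{"pos":{"type":"array","items":{"type":"number"},"minItems":3,"maxItems":3},"r":{"type":"array","items":{"type":"number"},"minItems":3,"maxItems":3}},"additionalProperties":false},"minItems":1,"maxItems":8},"finger_gap":{"type":"number"},"grip_n":{"type":"number"},"only":{"type":"string"},"quiet":{"type":"boolean"},"lines":{"type":"string"}},"required":["moves"],"additionalProperties":false}. moves is a list of rows, 1 to 8 of them, each an object with the fields pos (a list: dx, dy, dz in fractions of the full range, 1 being 1000 mm), r (a list: a rotation vector rx, ry, rz in parts of the range, where 1.0 means pi/2 rad); a field left out counts as zero; each row is the pose to reach, as a shift and turn from the pose commanded when the call began, along the tool's axes at that moment; what a row does not reach only later rows make up. A row lasts 1/10 s, in which the tool goes at most 50 mm and 0.15 rad, less where a joint would pass 70% of its speed; a pose out of reach is approached as far as the arm can. finger_gap is the opening from 0.0 (shut) to 1.0 (fully open), set as the call begins (left out keeps the last). The fingers move at their own pace and stop on an object; grip_n is the grip in N (left out, the last holds). Time passes only in rows, so rows that do not move let the fingers close. The tool returns the time, the measured TCP pose, the force, the opening and the grip force at its end. only (a regular expression) keeps the lines of the reply that match it, lines (a string "A,B") keeps lines A to B, and quiet returns only ok. No shift or turn number may pass 1 either way. Input that does not fit is refused with a message, and nothing moves.
- ctrl.sense(): the state, without advancing time (a new reading comes with each control period).
- camrig.capture(name): name is "scene" or "side" or "wrist"; returns the picture (384x512x3 uint8, red, green, blue); there is no depth.
- camrig.calibration(name): a dict with "fx", "fy", "cx", "cy" (pixels), "position" and "attitude" of the camera in the world. Camera axes: x right, y down, z forward; pixel columns grow to the right and rows downward; lengths in mm; the calibration is good to about 2 mm. A picture is of the moment at which its call begins: read the wrist's pose just before it. calibration takes no time and is no camera call; for the wrist camera it gives the pose at the moment of the call.
- ctrl.finish_job(): hands the job in; it is judged then, once.
The state is a dict: "time_s": time; "joints": joint angles; "dq": joint speeds; "tau": joint torques, N m; "eef_pos": TCP position; "ee_rot": TCP orientation; "force": force on the tool from outside, world axes, zero at the start; "wrist_torque": the same for the moment, N m; "grip_width": opening from 0.0 (shut) to 1.0 (fully open); "grip_force": force on a finger pad.
Only numpy, scipy, OpenCV 4.12 (cv2) and the standard library are available. Lean on these libraries where they do the work, as an engineer would, in place of code of your own. Each camera call takes 0.05 s, during which the arm holds its last target. There are 200 camera calls.

### The job

Weigh the screw-top jar on the sliding-weight scale. Move the espresso cup, left in the pan from the last weighing, onto the black tray, keeping it upright and standing it flat beside the spice pot; stand the jar in the pan in its place; and slide the weight along the arm until the free arm rests level, its pointer opposite the index. Leave the other jars and the tin where they stand.

Things in the scene. Friction and masses are not known exactly. Their poses are not given: they have to be found in the camera images.
- scale: Sliding-weight kitchen scale, fixed: white base 86 x 430 x 28 mm (140 mm to local +y, 290 mm to -y). Origin on the worktop under the pivot; z up; pan at +y, graduated arm along -y. Pivot axis along x, 95 mm up; its cheeks reach 105 mm. A narrow gate round the arm at y -236 mm is 143 mm high, the index post at y -280 mm 130 mm.
- beam (a joint): Tilt of the arm about the pivot (rad): 0 level, + pan down and arm end up; stops at +-0.12. Level with the pan empty and the poise at 0. Between the stops it settles, within about 1.5 s, at a tilt in proportion to the imbalance: about 0.0077 rad for each mm the poise is off balance (poise further out: tilt falls). While something holds the poise the tilt tells nothing.
- poise (a joint): Travel of the sliding weight along the arm (m), 0 (45 mm from the pivot) to 0.155 (200 mm from the pivot); it grows away from the pan. Stays where left; slides with about 1.2 N. Balance: about 0.39 mm of travel per gram in the pan.
- poise_grip (a point): Middle of the weight's grip: a steel crossbar, 16 mm thick and 30 mm long, lying across the arm (local x of the scale), 37 mm above the arm's centre line. Below it a neck 8 mm (along the arm) x 10 mm; the weight's block, 34 x 36 mm, begins 26 mm below the bar's centre. It tilts with the arm; z of the point is along the bar's upright.
- pan_center (a point): Centre of the pan's inner floor: round steel dish, 138 mm inside at the floor, rim 154 mm across and 7 mm high. A linkage keeps it level; its centre is 110 mm from the pivot, 125 mm above the worktop with the arm level, 112 mm at the lower stop, where it starts.
- pointer_tip (a point): Tip of the pointer at the end of the arm, 266 mm from the pivot.
- level_index (a point): Mark on the fixed post, at the middle of a small black index block 13 mm high; the pointer tip points at it when the arm is level.
- espresso: Small striped cup with one ear, 52 mm high, 145 to 220 g. Origin under it, z up. The round bowl's axis stands at local y +12 mm, its base 44 mm, its mouth 63 mm across; the ear lies at local -y, reaching to y -44 mm, 14 mm thick. Hollow, walls about 4 mm.
- tray: Black tray, fixed, 150 (x) x 230 (y) mm, rim 13 mm high and 3 mm thick, floor 3 mm. Origin: centre of its underside, z up.
- screw_jar: The jar to weigh: round clear jar with white contents and a dark brown screw lid, 59 mm across, 85 mm high, weight unknown (165 to 315 g). Origin under its centre, z up.
- pea_tin: Bystander: unopened tin, 57 mm across, 72 mm high. Origin under its centre.
- honey_jar: Bystander: honey jar with a grey lid, 71 mm across, 110 mm high. Origin under its centre.
- red_spice: Bystander: slim spice jar with a red cap, 45 mm across, 106 mm high. Origin under its centre.
- spice_pot: Bystander: spice jar with a brown cap standing somewhere on the tray, 45 mm across, 100 mm high. Origin under its centre.

How it is judged (in metres and radians):
At the end, for the whole second after the job is handed in: The free arm rests within 0.025 rad of level; the jar stands upright in the pan within 42 mm of its centre, the cup upright and flat on the tray's floor; all at rest; the tin, honey jar and both spice jars still upright within 20 mm of where they stood (value of joint beam between -0.025 and 0.025 rad and velocity of joint beam between -0.04 and 0.04 rad/s and horizontal distance between screw_jar and pan_center below 0.042 m and z of screw_jar in the frame of pan_center between -0.008 and 0.008 m and angle between each of screw_jar, espresso, pea_tin, honey_jar, red_spice, spice_pot's own z axis and vertical below 0.1 rad and linear speed of screw_jar below 0.03 m/s and x of espresso in the frame of tray between -0.062 and 0.062 m and y of espresso in the frame of tray between -0.102 and 0.102 m and z of espresso in the frame of tray below 0.008 m and linear speed of espresso below 0.02 m/s and distance of each of pea_tin, honey_jar, red_spice, spice_pot from where it was at the start of the episode below 0.02 m); the robot touches nothing.
It fails at once if the espresso cup is tipped over (more than 0.6 rad) (angle between espresso's own z axis and vertical above 0.6 rad).
It fails at once if the tin is knocked over or shoved away (angle between pea_tin's own z axis and vertical above 0.5 rad or distance of pea_tin from where it was at the start of the episode above 0.04 m).
It fails at once if the honey jar is knocked over or shoved away (angle between honey_jar's own z axis and vertical above 0.5 rad or distance of honey_jar from where it was at the start of the episode above 0.04 m).
It fails at once if the red-capped spice jar is knocked over or shoved away (angle between red_spice's own z axis and vertical above 0.5 rad or distance of red_spice from where it was at the start of the episode above 0.04 m).
It fails at once if the spice pot on the tray is knocked over or shoved away (angle between spice_pot's own z axis and vertical above 0.5 rad or distance of spice_pot from where it was at the start of the episode above 0.04 m).
It also fails if it takes over 72 s, if anything falls off the work surface, if the arm or the gripper's body presses on something with over 40 N, if the wrist force passes 120 N, or if a joint passes its speed limit or range.

## Working session

There is one attempt and no reset: what is moved stays moved. The work goes in short steps, Python scripts to look and compute and a tool call to move; the robot and the scene stay as the last step left them, time stands still between calls to the robot, and variables do not carry over. Pictures are saved under pics/ and viewed, at most 10 in all, crops included, and the job is handed in when it is done.

```bash
ls; mkdir -p pics
```

Run:
```python
from rig import ctrl, camrig
import cv2,numpy as np
s=ctrl.sense();print({k:np.round(v,3).tolist() for k,v in s.items()})
for n in("scene","side"):
    im=camrig.capture(n);cv2.imwrite(f"pics/{n}0.png",im[...,::-1]);c=camrig.calibration(n);print(n,{k:np.round(v,4).tolist() for k,v in c.items()})
a=[cv2.imread(f"pics/{n}0.png") for n in("scene","side")]
im=camrig.capture("wrist");cv2.imwrite("pics/wrist0.png",im[...,::-1]);print(camrig.calibration("wrist"))
```

```text
pics
rig.py
{'time_s': 0.0, 'joints': [-1.453, 0.313, 1.498, -0.0, 1.331, -0.223], 'dq': [0.0, 0.0, -0.001, 0.001, 0.0, 0.002], 'tau': [-0.001, -41.226, -25.975, -0.0, 0.004, -0.0], 'eef_pos': [175.463, -494.763, 404.111], 'ee_rot': [-0.001, 0.986, 0.17, 0.0], 'force': [0.326, 0.517, -0.004], 'wrist_torque': [0.01, 0.009, -0.039], 'grip_force': 0.0, 'grip_width': 0.999}
scene {'fx': 457.5528, 'fy': 457.5528, 'cx': 250.9364, 'cy': 190.228, 'position': [-94.128, 970.5185, 1028.2684], 'attitude': [0.1159, -0.2548, 0.8604, -0.4258]}
side {'fx': 428.9998, 'fy': 428.9998, 'cx': 255.358, 'cy': 186.3917, 'position': [608.1562, -1066.543, 1070.8696], 'attitude': [-0.3942, 0.9177, 0.0483, -0.0102]}
{'fx': 289.8493886401441, 'fy': 289.8493886401441, 'cx': 254.950105348355, 'cy': 193.5492806570956, 'position': array([ 238.3084317 , -472.65793194,  374.59227388]), 'attitude': array([ 0.10801297,  0.80956026, -0.57192035, -0.07650156])}
```

View pics/scene0.png

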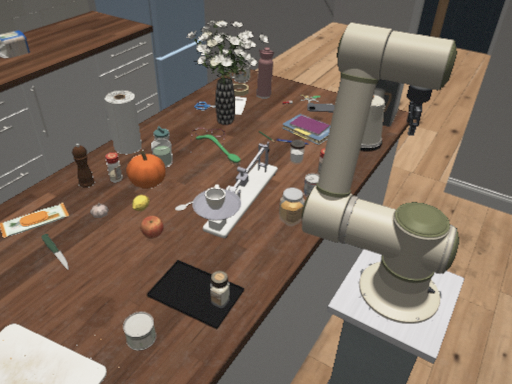

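View pics/side0.png

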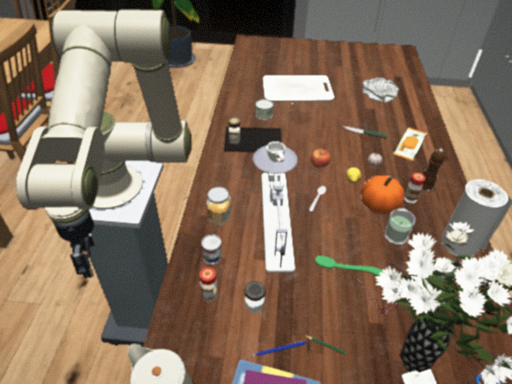

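The scene view shows the cup in the pan at about (216,198), the tray at (196,292), the spice pot at (219,288) and honey at (292,206). The side view shows the cup at (276,152), the poise at (279,190), the gate at (281,242) and a dark-lidded jar at (254,295). Next I'll zoom in on both.

Create h.py:
```python
import numpy as np,cv2
from scipy.spatial.transform import Rotation as R
from rig import ctrl, camrig
def rot(q): return R.from_quat([q[1],q[2],q[3],q[0]])
def ray(c,u,v):
    d=rot(c["attitude"]).apply([(u-c["cx"])/c["fx"],(v-c["cy"])/c["fy"],1.]); return np.array(c["position"],float),d/np.linalg.norm(d)
def plane(c,u,v,z):
    p,d=ray(c,u,v); return p+d*(z-p[2])/d[2]
def tri(*obs):
    A=np.zeros((3,3));b=np.zeros(3);L=[]
    for c,u,v in obs:
        p,d=ray(c,u,v);M=np.eye(3)-np.outer(d,d);A+=M;b+=M@p;L.append((p,d))
    x=np.linalg.solve(A,b);return x,[round(float(np.linalg.norm(np.cross(x-p,d))),1) for p,d in L]
def proj(c,X):
    q=rot(c["attitude"]).inv().apply(np.array(X,float)-c["position"]);return c["fx"]*q[0]/q[2]+c["cx"],c["fy"]*q[1]/q[2]+c["cy"]
def tool(v):  # world vec -> tool axes
    return rot(ctrl.sense()["ee_rot"]).inv().apply(v)
def cam(n): return camrig.calibration(n)
```

Run:
```python
import cv2,numpy as np
a=cv2.imread("pics/side0.png")[90:320,180:310];b=cv2.imread("pics/scene0.png")[130:360,130:345]
a=cv2.resize(a,None,fx=2.55,fy=2.55,interpolation=cv2.INTER_CUBIC);b=cv2.resize(b,(int(215*2.12),586),interpolation=cv2.INTER_CUBIC)
b=cv2.resize(cv2.imread("pics/scene0.png")[130:360,130:345],(int(215*2.1),int(230*2.1)),interpolation=cv2.INTER_CUBIC)
o=np.zeros((590,790,3),np.uint8);o[:a.shape[0],:a.shape[1]]=a;o[:b.shape[0],335:335+b.shape[1]]=b
cv2.imwrite("pics/z1.png",o)
```

```text
(no output)
```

View pics/z1.png

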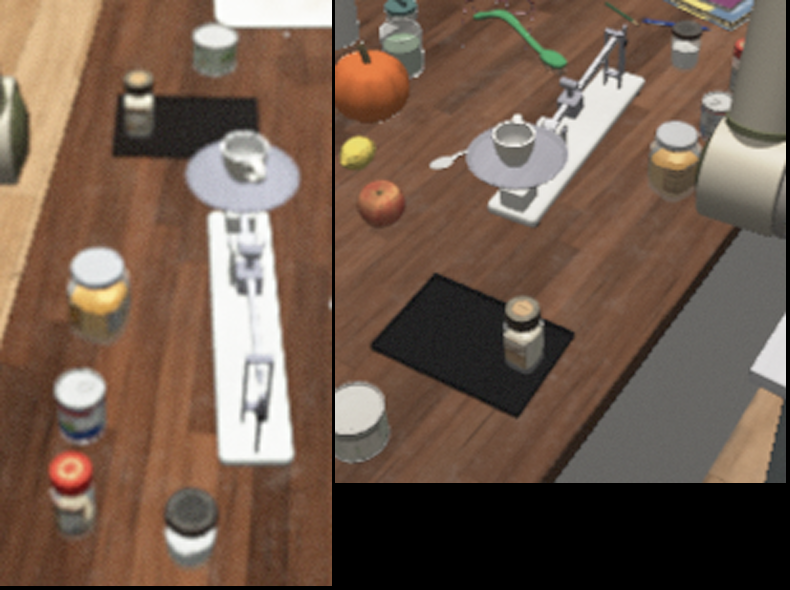

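Run:
```python
from h import *
S,D=cam("scene"),cam("side")
sc=lambda u,v:(S,130+(u-335)/2.1,130+v/2.1)
sd=lambda u,v:(D,180+u/2.55,90+v/2.55)
for n,a,b in[("jarlid",(687,30),(191,510)),("cupmouth",(514,133),(245,148)),("pot",(523,304),(138,80)),("honeylid",(677,135),(98,268)),("tinlid",(716,99),(80,387)),("gripish",(570,90),(249,250)),("posttop",(622,32),(262,365))]:
    x,e=tri(sc(*a),sd(*b));print(n,x.round(),e)
for q in[(118,96),(256,100),(260,158),(113,155)]:print("tray sd",plane(*sd(*q),13).round())
for q in[(437,275),(573,335),(518,413),(373,345)]:print("tray sc",plane(*sc(*q),13).round())
for q in[(207,214),(222,462),(292,462),(270,212)]:print("base sd",plane(*sd(*q),28).round())
for q in[(490,208),(530,222),(643,78)]:print("base sc",plane(*sc(*q),28).round())
print("red",plane(*sd(72,468),106).round())
```

```text
jarlid [ 562. -428.   79.] [2.2, 2.2]
cupmouth [583.  86. 159.] [1.6, 1.6]
pot [410. 306. 101.] [0.6, 0.6]
honeylid [ 413. -108.  104.] [2.4, 2.4]
tinlid [ 420. -271.   71.] [0.6, 0.6]
gripish [598. -83. 132.] [3.6, 3.6]
posttop [ 620. -274.  137.] [7.8, 7.8]
tray sd [366. 383.  13.]
tray sd [591. 399.  13.]
tray sd [606. 250.  13.]
tray sd [381. 230.  13.]
tray sc [592. 266.  13.]
tray sc [369. 251.  13.]
tray sc [358. 392.  13.]
tray sc [581. 411.  13.]
base sd [537.  95.  28.]
base sd [ 591. -327.   28.]
base sd [ 671. -318.   28.]
base sd [626. 110.  28.]
base sc [604. 123.  28.]
base sc [535. 115.  28.]
base sc [ 584. -311.   28.]
red [ 436. -407.  106.]
```

The rows are not in the units I measure in: shifts go in shares of 1000 mm and turns go in shares of pi/2 rad. I convert before sending: 550 mm / 1000 = 0.55, -351 mm / 1000 = -0.351, -1.2294 rad / 1.5708 = -0.7827.

{"op": "inch_along", "data": {"moves": [{"pos":[0.06,-0.04,0],"r":[0,0,-0.0955]},{"pos":[0.13,-0.08,0],"r":[0,0,-0.191]},{"pos":[0.2,-0.125,0],"r":[0,0,-0.2865]},{"pos":[0.27,-0.17,0],"r":[0,0,-0.382]},{"pos":[0.34,-0.215,0],"r":[0,0,-0.4775]},{"pos":[0.41,-0.26,0],"r":[0,0,-0.573]},{"pos":[0.48,-0.305,0],"r":[0,0,-0.6685]},{"pos":[0.55,-0.351,0],"r":[0,0,-0.7827]}], "finger_gap": 1.0}}

```text
time_s: 0.95
eef_pos: [423.1, -178.2, 404.7]
ee_rot: [0.0, 0.716, 0.699, -0.0]
force: [0.3, -1.8, 0.6]
grip_width: 0.997
grip_force: 0.0
```

Run:
```python
from h import *
s=ctrl.sense();T=rot(s["ee_rot"]);c=cam("wrist")
print(T.inv().apply(c["position"]-s["eef_pos"]),(T.inv()*rot(c["attitude"])).as_matrix().round(3));print("delta tool to (575,10,404):",tool(np.array([575,10,404])-s["eef_pos"]),T.as_matrix().round(3))
```

```text
[66.40145264  0.15053801 29.70819058] [[-0.    -0.965 -0.264]
 [ 1.    -0.     0.001]
 [-0.001 -0.264  0.965]]
delta tool to (575,10,404): [191.74127225 147.37696505   0.73647201] [[ 0.024  1.     0.   ]
 [ 1.    -0.024 -0.   ]
 [-0.     0.    -1.   ]]
```

Scaled: 232 mm / 1000 = 0.232, 186 mm / 1000 = 0.186, -0.024 rad / 1.5708 = -0.0153.

{"op": "inch_along", "data": {"moves": [{"pos":[0.046,0.029,0],"r":[0,0,-0.0153]},{"pos":[0.092,0.058,0],"r":[0,0,-0.0153]},{"pos":[0.14,0.088,0],"r":[0,0,-0.0153]},{"pos":[0.186,0.117,0],"r":[0,0,-0.0153]},{"pos":[0.232,0.147,0],"r":[0,0,-0.0153]},{"pos":[0.232,0.147,0],"r":[0,0,-0.0153]},{"pos":[0.232,0.147,0],"r":[0,0,-0.0153]},{"pos":[0.232,0.147,0],"r":[0,0,-0.0153]}]}}

```text
time_s: 1.75
eef_pos: [576.1, 47.5, 404.2]
ee_rot: [-0.0, 0.709, 0.705, -0.0]
force: [0.3, -0.3, 0.3]
grip_width: 0.999
grip_force: 0.0
```

Run:
```python
from h import *
s=ctrl.sense();c=cam("wrist");im=camrig.capture("wrist");cv2.imwrite("pics/w1.png",im[...,::-1]);print(s["eef_pos"],c)
np.save("w1.npy",c,allow_pickle=True)
```

```text
[576.07998921  47.47801137 404.20253524] {'fx': 289.8493886401441, 'fy': 289.8493886401441, 'cx': 254.950105348355, 'cy': 193.5492806570956, 'position': array([576.54034612, 113.88173979, 374.48639236]), 'attitude': array([ 1.33018828e-01,  9.91109862e-01, -2.64240523e-03, -5.00444807e-04])}
```

View pics/w1.png

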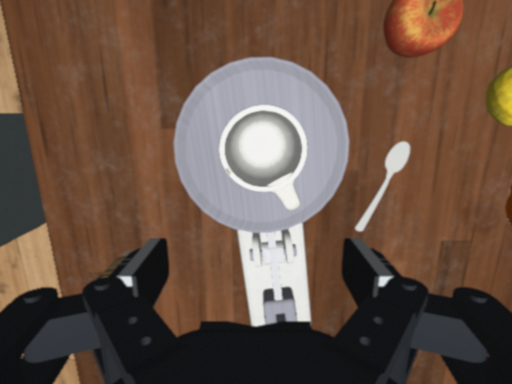

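The wrist view shows the cup mouth centred at about (263,147), the ear tip at (290,205) and the pan at about (262,143). I'll take a second view from a shifted pose, turned for the grasp.

Scaled: -45 mm / 1000 = -0.045, -25 mm / 1000 = -0.025, -0.43 rad / 1.5708 = -0.2737.

{"op": "inch_along", "data": {"moves": [{"pos":[-0.025,0,0.01],"r":[0,0,-0.0891]},{"pos":[-0.045,0,0.02],"r":[0,0,-0.1783]},{"pos":[-0.045,0,0.02],"r":[0,0,-0.2674]},{"pos":[-0.045,0,0.02],"r":[0,0,-0.2737]},{"pos":[-0.045,0,0.02],"r":[0,0,-0.2737]}]}}

```text
time_s: 2.3
eef_pos: [575.6, 1.8, 385.1]
ee_rot: [0.0, 0.544, 0.839, 0.0]
force: [-1.1, -0.1, 0.2]
grip_width: 1.002
grip_force: 0.0
```

Add to h.py:
```python
def mouth(im,seed,rad):
    hsv=cv2.cvtColor(im,cv2.COLOR_RGB2HSV);m=((hsv[...,2]>200)&(hsv[...,1]<40)).astype(np.uint8)
    k=np.zeros_like(m);cv2.circle(k,seed,rad,1,-1);m&=k
    m=cv2.morphologyEx(m,cv2.MORPH_CLOSE,np.ones((5,5)))
    f=m.copy();n,l,st,ce=cv2.connectedComponentsWithStats(m);i=1+np.argmax(st[1:,4]);m=(l==i).astype(np.uint8)
    cs,_=cv2.findContours(m,cv2.RETR_EXTERNAL,cv2.CHAIN_APPROX_NONE);full=cv2.drawContours(np.zeros_like(m),cs,-1,1,-1)
    bowl=cv2.morphologyEx(full,cv2.MORPH_OPEN,cv2.getStructuringElement(cv2.MORPH_ELLIPSE,(41,41)))
    ear=cv2.morphologyEx(full&(1-cv2.dilate(bowl,np.ones((3,3)))),cv2.MORPH_OPEN,np.ones((3,3)))
    c=max(cv2.findContours(bowl,cv2.RETR_EXTERNAL,cv2.CHAIN_APPROX_NONE)[0],key=len)
    e=cv2.fitEllipse(c);ey,ex=np.nonzero(ear);return e,(ex.mean(),ey.mean())
```

Run:
```python
from h import *
c1=np.load("w1.npy",allow_pickle=True).item();im1=cv2.imread("pics/w1.png")[...,::-1].copy()
s=ctrl.sense();c2=cam("wrist");im2=camrig.capture("wrist");cv2.imwrite("pics/w2.png",im2[...,::-1])
e1,r1=mouth(im1,(263,150),75);print(e1,r1)
u,v=proj(c2,[583,88,162]);e2,r2=mouth(im2,(int(u),int(v)),85);print((u,v),e2,r2)
x,er=tri((c1,*e1[0]),(c2,*e2[0]));print("mouth",x,er)
ea=plane(c1,*r1,x[2]-8);eb=plane(c2,*r2,x[2]-8);print("ear",ea,eb)
for n,px in(("scene",(215.2,193.3)),("side",(276.1,148))):print(n,proj(cam(n),x),px)
for d in(ea-x,eb-x):print("ear dir deg",np.degrees(np.arctan2(d[1],d[0])))
print(s["eef_pos"],rot(s["ee_rot"]).as_matrix().round(3),"dtool",tool(np.array([x[0],x[1],0])-[s["eef_pos"][0],s["eef_pos"][1],0]))
```

```text
((263.39349365234375, 148.3528289794922), (86.3626708984375, 87.901611328125), 139.2107391357422) (np.float64(289.25320512820514), np.float64(198.57692307692307))
(np.float64(320.48123117315254), np.float64(98.97270312637093)) ((321.43975830078125, 94.50493621826172), (97.89754486083984, 107.20549011230469), 15.771300315856934) (np.float64(319.552), np.float64(162.038))
mouth [582.22791201  90.25232987 163.79473311] [0.3, 0.3]
ear [603.09180061  49.86520469 155.79473311] [602.74329563  51.55829405 155.79473311]
scene (np.float64(214.14750484823284), np.float64(192.84502925005003)) (215.2, 193.3)
side (np.float64(275.44505229425044), np.float64(146.266524574711)) (276.1, 148)
ear dir deg -62.679235973681585
ear dir deg -62.06768928365402
[575.56794759   1.83402454 385.10822738] [[-0.408  0.913  0.001]
 [ 0.913  0.408 -0.   ]
 [-0.     0.    -1.   ]] dtool [ 7.80042311e+01  4.21603103e+01 -2.38978333e-03]
```

Scaled: 85 mm / 1000 = 0.085, 78 mm / 1000 = 0.078, -0.06 rad / 1.5708 = -0.0382.

{"op": "inch_along", "data": {"moves": [{"pos":[0.039,0.021,0],"r":[0,0,-0.0382]},{"pos":[0.078,0.042,0],"r":[0,0,-0.0382]},{"pos":[0.078,0.042,0.015],"r":[0,0,-0.0382]},{"pos":[0.078,0.042,0.05],"r":[0,0,-0.0382]},{"pos":[0.078,0.042,0.085],"r":[0,0,-0.0382]},{"pos":[0.078,0.042,0.085],"r":[0,0,-0.0382]},{"pos":[0.078,0.042,0.085],"r":[0,0,-0.0382]}]}}

```text
time_s: 3.05
eef_pos: [582.3, 90.8, 300.8]
ee_rot: [0.0, 0.518, 0.856, 0.0]
force: [0.5, 0.4, 0.6]
grip_width: 0.998
grip_force: 0.0
```

{"op": "inch_along", "data": {"moves": [{},{},{},{},{},{}], "finger_gap": 0.0, "grip_n": 35}}

```text
time_s: 3.65
eef_pos: [582.3, 90.7, 302.0]
ee_rot: [0.002, 0.517, 0.856, 0.001]
force: [-1.8, 0.5, 5.7]
grip_width: 0.712
grip_force: 36.5
```

Scaled: -75 mm / 1000 = -0.075, -60 mm / 1000 = -0.06.

{"op": "inch_along", "data": {"moves": [{"pos":[0,0,-0.008]},{"pos":[0,0,-0.02]},{"pos":[0,0,-0.04]},{"pos":[0,0,-0.06]},{"pos":[0,0,-0.075]},{"pos":[0,0,-0.075]}]}}

```text
time_s: 4.25
eef_pos: [582.1, 90.8, 377.7]
ee_rot: [0.002, 0.517, 0.856, 0.001]
force: [0.4, -0.7, -2.7]
grip_width: 0.712
grip_force: 38.5
```

Run:
```python
from h import *
s=ctrl.sense()
im=camrig.capture("side");cv2.imwrite("pics/side1.png",im[...,::-1]);im2=camrig.capture("scene");cv2.imwrite("pics/scene1.png",im2[...,::-1])
a=cv2.resize(im[90:280,180:340],None,fx=2.5,fy=2.5,interpolation=cv2.INTER_CUBIC);b=cv2.resize(im2[100:290,130:290],None,fx=2.5,fy=2.5,interpolation=cv2.INTER_CUBIC)
cv2.imwrite("pics/z2.png",np.hstack([a,b])[...,::-1])
# tray corners by mask in the initial images
for n in("side","scene"):
    m=cv2.imread(f"pics/{n}0.png");g=m.max(2)
    k=np.zeros_like(g);X0=(215,120,70,40) if n=="side" else (140,255,110,75)
    x,y,w,h=X0;k[y:y+h,x:x+w]=(g[y:y+h,x:x+w]<35)*255
    cs=cv2.findContours(k,cv2.RETR_EXTERNAL,cv2.CHAIN_APPROX_NONE)[0];c=cv2.convexHull(max(cs,key=cv2.contourArea))
    q=cv2.approxPolyDP(c,6,True)[:,0];print(n,[ (p.tolist(),plane(cam(n),*p.astype(float),10)[:2].round().tolist()) for p in q])
T=rot(s["ee_rot"]);print(s["eef_pos"],s["force"],T.as_matrix().round(3),"to(532,330):",tool(np.array([532,330,0])-[*s["eef_pos"][:2],0]))
```

```text
side [([252, 150], [487.0, 252.0])]
scene [([177, 261], [598.0, 267.0]), ([242, 288], [376.0, 246.0]), ([217, 327], [359.0, 392.0]), ([148, 295], [582.0, 412.0])]
[582.1130202   90.81767114 377.71787963] [ 0.35543576 -0.71680784 -2.68642664] [[-0.465  0.885  0.005]
 [ 0.885  0.465 -0.   ]
 [-0.002  0.004 -1.   ]] to(532,330): [2.35034146e+02 6.69212345e+01 1.99915386e-03]
```

View pics/z2.png

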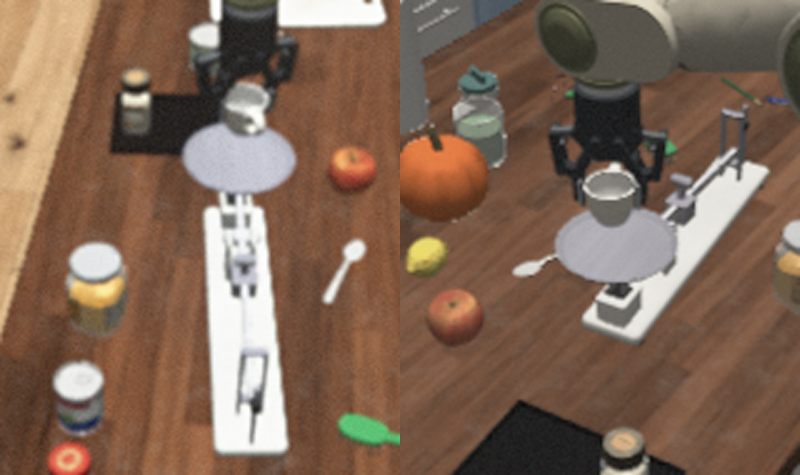

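Scaled: 242 mm / 1000 = 0.242, 205 mm / 1000 = 0.205.

{"op": "inch_along", "data": {"moves": [{"pos":[0.03,0.007,0]},{"pos":[0.075,0.018,0]},{"pos":[0.12,0.028,0]},{"pos":[0.165,0.039,0]},{"pos":[0.205,0.048,0]},{"pos":[0.242,0.057,0]},{"pos":[0.242,0.057,0.015]},{"pos":[0.242,0.057,0.05]}]}}

```text
time_s: 5.15
eef_pos: [519.5, 332.8, 325.6]
ee_rot: [0.001, 0.516, 0.857, 0.002]
force: [0.6, 0.7, -2.5]
grip_width: 0.709
grip_force: 38.6
```

{"op": "inch_along", "data": {"moves": [{"pos":[0,0,0.045]},{"pos":[0,0,0.085]},{"pos":[0,0,0.11]},{"pos":[0,0,0.116]},{"pos":[0,0,0.116]}]}}

```text
time_s: 5.65
eef_pos: [519.8, 331.5, 208.0]
ee_rot: [-0.001, 0.517, 0.856, -0.001]
force: [0.4, 0.2, -1.8]
grip_width: 0.708
grip_force: 38.9
```

Scaled: 13 mm / 1000 = 0.013, 11 mm / 1000 = 0.011.

{"op": "inch_along", "data": {"moves": [{"pos":[0,0,0.004]},{"pos":[0,0,0.008]},{"pos":[0,0,0.011]},{"pos":[0,0,0.013]},{"pos":[0,0,0.013]}]}}

```text
time_s: 6.15
eef_pos: [519.9, 331.5, 195.6]
ee_rot: [-0.0, 0.517, 0.856, -0.0]
force: [-0.2, 0.1, -1.9]
grip_width: 0.708
grip_force: 39.0
```

{"op": "inch_along", "data": {"moves": [{"pos":[0,0,0.001]},{"pos":[0,0,0.002]},{"pos":[0,0,0.002]}]}}

```text
time_s: 6.45
eef_pos: [519.9, 331.5, 193.7]
ee_rot: [-0.0, 0.517, 0.856, -0.0]
force: [0.2, -0.6, -2.3]
grip_width: 0.713
grip_force: 39.0
```

Scaled: 1 mm / 1000 = 0.001.

{"op": "inch_along", "data": {"moves": [{"pos":[0,0,0.001]},{"pos":[0,0,0.001]}]}}

```text
time_s: 6.65
eef_pos: [519.9, 331.6, 193.5]
ee_rot: [0.0, 0.517, 0.856, 0.0]
force: [-2.9, -0.5, 3.2]
grip_width: 0.708
grip_force: 39.3
```

{"op": "inch_along", "data": {"moves": [{"pos":[0,0,0.001]},{"pos":[0,0,0.001]}]}}

```text
time_s: 6.85
eef_pos: [519.9, 331.7, 193.3]
ee_rot: [0.0, 0.517, 0.856, 0.0]
force: [-6.1, -2.4, 12.1]
grip_width: 0.711
grip_force: 39.8
```

{"op": "inch_along", "data": {"moves": [{"pos":[0,0,0.001]},{"pos":[0,0,0.001]}]}}

```text
time_s: 7.05
eef_pos: [519.9, 331.7, 193.2]
ee_rot: [0.0, 0.517, 0.856, 0.0]
force: [-9.3, -3.4, 20.4]
grip_width: 0.713
grip_force: 40.3
```

Scaled: -2 mm / 1000 = -0.002.

{"op": "inch_along", "data": {"moves": [{"pos":[0,0,-0.002]},{"pos":[0,0,-0.002]},{"pos":[0,0,-0.002]},{"pos":[0,0,-0.002]},{"pos":[0,0,-0.002]}], "finger_gap": 1.0}}

```text
time_s: 7.55
eef_pos: [519.9, 331.5, 192.5]
ee_rot: [-0.0, 0.517, 0.856, -0.0]
force: [-0.2, -1.1, -0.6]
grip_width: 1.001
grip_force: 0.0
```

{"op": "inch_along", "data": {"moves": [{"pos":[0,0,-0.02]},{"pos":[0,0,-0.06]},{"pos":[0,0,-0.11]},{"pos":[0,0,-0.16]},{"pos":[0,0,-0.2]},{"pos":[0,0,-0.21]},{"pos":[0,0,-0.21]}]}}

```text
time_s: 8.25
eef_pos: [519.9, 331.5, 403.8]
ee_rot: [0.001, 0.517, 0.856, 0.001]
force: [-0.4, -0.6, 0.2]
grip_width: 0.997
grip_force: 0.0
```

Run:
```python
from h import *
s=ctrl.sense();c=cam("wrist");im=camrig.capture("wrist");cv2.imwrite("pics/w3.png",im[...,::-1])
print(s["eef_pos"],proj(c,[520,332,55]))
p=s["eef_pos"];print("to jar obs (562,-440)",tool(np.array([562,-450,0])-[*p[:2],0]))
```

```text
[519.86397729 331.52549713 403.84680899] (np.float64(254.24814359490634), np.float64(175.13864631283266))
to jar obs (562,-440) [-7.11373272e+02 -3.26351896e+02  2.33970982e-01]
```

View pics/w3.png

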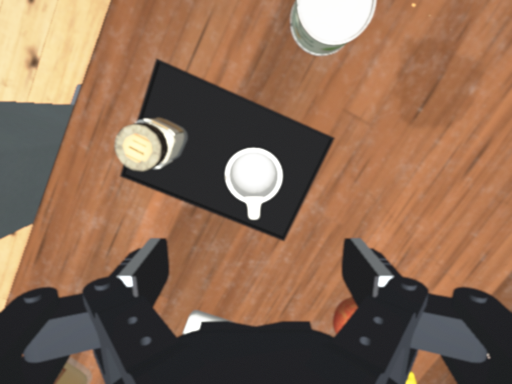

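The cup stands on the tray at (254,175), well inside it, with the spice pot at (141,147) untouched. Next is the jar.

Scaled: -345 mm / 1000 = -0.345, -163 mm / 1000 = -0.163, 0.96 rad / 1.5708 = 0.6112.

{"op": "inch_along", "data": {"moves": [{"pos":[-0.03,-0.015,0],"r":[0,0,0.0764]},{"pos":[-0.075,-0.036,0],"r":[0,0,0.1528]},{"pos":[-0.12,-0.057,0],"r":[0,0,0.2292]},{"pos":[-0.165,-0.078,0],"r":[0,0,0.3056]},{"pos":[-0.21,-0.1,0],"r":[0,0,0.382]},{"pos":[-0.255,-0.121,0],"r":[0,0,0.4584]},{"pos":[-0.3,-0.142,0],"r":[0,0,0.5348]},{"pos":[-0.345,-0.163,0],"r":[0,0,0.6112]}]}}

```text
time_s: 9.1
eef_pos: [535.8, -51.7, 400.4]
ee_rot: [-0.001, 0.855, 0.518, -0.001]
force: [0.6, -0.8, 0.7]
grip_width: 0.996
grip_force: 0.0
```

Run:
```python
from h import *
s=ctrl.sense();M=rot(s["ee_rot"]).as_matrix();print(np.arctan2(M[1,0],M[0,0]),tool(np.array([550,-428,404])-s["eef_pos"]))
```

```text
1.0897906332662295 [-327.01535549  186.65684545   -4.09661236]
```

Scaled: -327 mm / 1000 = -0.327, 187 mm / 1000 = 0.187, 0.96 rad / 1.5708 = 0.6112.

{"op": "inch_along", "data": {"moves": [{"pos":[-0.042,0.024,0],"r":[0,0,0.0764]},{"pos":[-0.084,0.048,0],"r":[0,0,0.1528]},{"pos":[-0.126,0.072,0],"r":[0,0,0.2292]},{"pos":[-0.168,0.096,0],"r":[0,0,0.3056]},{"pos":[-0.21,0.12,0],"r":[0,0,0.382]},{"pos":[-0.252,0.144,0],"r":[0,0,0.4584]},{"pos":[-0.294,0.168,0],"r":[0,0,0.5348]},{"pos":[-0.327,0.187,0],"r":[0,0,0.6112]}]}}

```text
time_s: 9.9
eef_pos: [552.0, -428.9, 399.3]
ee_rot: [-0.002, 0.998, 0.064, -0.001]
force: [0.1, 0.8, -0.3]
grip_width: 1.001
grip_force: 0.0
```

{"op": "inch_along", "data": {"moves": [{},{}]}}

```text
time_s: 10.1
eef_pos: [552.5, -426.8, 399.5]
ee_rot: [-0.002, 0.998, 0.067, -0.001]
force: [-0.5, -0.3, -0.0]
grip_width: 1.0
grip_force: 0.0
```

Run:
```python
from h import *
s=ctrl.sense();c=cam("wrist");im=camrig.capture("wrist");cv2.imwrite("pics/w4.png",im[...,::-1]);np.save("w4.npy",c,allow_pickle=True)
print(s["eef_pos"],proj(c,[562,-428,82]))
```

```text
[ 552.49079145 -426.77670353  399.52426051] (np.float64(258.3744855339499), np.float64(172.81420928639847))
```

View pics/w4.png

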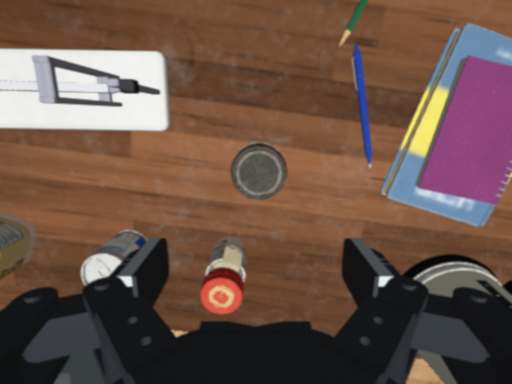

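The jar lid is at (259,171), about 55 px across. The gate is at (45,78) and the pointer tip at (158,93). Second view from lower.

Scaled: 70 mm / 1000 = 0.07, 35 mm / 1000 = 0.035.

{"op": "inch_along", "data": {"moves": [{"pos":[-0.015,0,0.035]},{"pos":[-0.03,0,0.07]},{"pos":[-0.03,0,0.07]},{"pos":[-0.03,0,0.07]}]}}

```text
time_s: 10.55
eef_pos: [523.5, -429.3, 333.9]
ee_rot: [0.0, 0.998, 0.068, 0.0]
force: [0.7, -0.2, 1.4]
grip_width: 0.996
grip_force: 0.0
```

Run:
```python
from h import *
s=ctrl.sense();c2=cam("wrist");im2=camrig.capture("wrist");cv2.imwrite("pics/w5.png",im2[...,::-1])
c1=np.load("w4.npy",allow_pickle=True).item();im1=cv2.imread("pics/w4.png")[...,::-1].copy()
def lid(im,u,v,r):
    h=cv2.cvtColor(im,cv2.COLOR_RGB2HSV);m=((h[...,1]<75)).astype(np.uint8);k=np.zeros_like(m);cv2.circle(k,(int(u),int(v)),r,1,-1);m&=k
    m=cv2.morphologyEx(cv2.morphologyEx(m,cv2.MORPH_CLOSE,np.ones((7,7))),cv2.MORPH_OPEN,cv2.getStructuringElement(cv2.MORPH_ELLIPSE,(15,15)))
    c=max(cv2.findContours(m,0,1)[0],key=cv2.contourArea);return cv2.fitEllipse(c)
a=lid(im1,259,171,42);u,v=proj(c2,[562,-428,83]);b=lid(im2,u,v,55);print(a,b,(u,v))
x,e=tri((c1,*a[0]),(c2,*b[0]));print(x,e)
for n in("scene","side"):print(n,proj(cam(n),x))
print(s["eef_pos"],tool(np.array([x[0],x[1],0])-[*s["eef_pos"][:2],0]))
```

```text
((258.5169982910156, 170.87376403808594), (52.696163177490234, 55.10445022583008), 1.6744780540466309) ((260.41754150390625, 151.3155517578125), (70.80999755859375, 71.59713745117188), 11.925307273864746) (np.float64(259.6311433601769), np.float64(153.35611945154898))
[ 562.72690009 -428.37489952   75.36704915] [0.3, 0.3]
scene (np.float64(296.92938968880196), np.float64(144.79286520279405))
side (np.float64(254.30827208312033), np.float64(291.1586792272962))
[ 523.46723563 -429.30429873  333.88874258] [39.02275266  4.40477857  0.08796316]
```

Scaled: 129 mm / 1000 = 0.129, 120 mm / 1000 = 0.12.

{"op": "inch_along", "data": {"moves": [{"pos":[0.02,0.002,0]},{"pos":[0.04,0.004,0.005]},{"pos":[0.04,0.004,0.04]},{"pos":[0.04,0.004,0.085]},{"pos":[0.04,0.004,0.12]},{"pos":[0.04,0.004,0.129]},{"pos":[0.04,0.004,0.129]}]}}

```text
time_s: 11.3
eef_pos: [563.7, -428.6, 204.6]
ee_rot: [0.0, 0.998, 0.068, 0.0]
force: [0.5, -0.2, 0.5]
grip_width: 1.002
grip_force: 0.0
```

{"op": "inch_along", "data": {"moves": [{},{},{},{},{},{}], "finger_gap": 0.0, "grip_n": 50}}

```text
time_s: 11.9
eef_pos: [563.4, -428.8, 206.7]
ee_rot: [0.001, 0.998, 0.067, 0.001]
force: [0.2, 2.7, 6.8]
grip_width: 0.636
grip_force: 51.7
```

{"op": "inch_along", "data": {"moves": [{"pos":[0,0,-0.008]},{"pos":[0,0,-0.03]},{"pos":[0,0,-0.07]},{"pos":[0,0,-0.11]},{"pos":[0,0,-0.15]},{"pos":[0,0,-0.175]},{"pos":[0,0,-0.175]}]}}

```text
time_s: 12.6
eef_pos: [562.8, -428.5, 384.1]
ee_rot: [0.003, 0.998, 0.067, 0.003]
force: [-0.6, 0.4, -2.8]
grip_width: 0.634
grip_force: 54.4
```

Run:
```python
from h import *
c1=np.load("w1.npy",allow_pickle=True).item();im=cv2.imread("pics/w1.png")
h=cv2.cvtColor(im,cv2.COLOR_BGR2HSV);m=((h[...,0]>105)&(h[...,0]<150)&(h[...,1]>15)&(h[...,1]<90)&(h[...,2]>90)).astype(np.uint8);m[240:]=0
m=cv2.morphologyEx(m,cv2.MORPH_OPEN,np.ones((5,5)));c=max(cv2.findContours(m,0,1)[0],key=cv2.contourArea);e=cv2.fitEllipse(cv2.convexHull(c));print(e)
P=plane(c1,*e[0],119);print("pan",P)
# base edges in w4
c4=np.load("w4.npy",allow_pickle=True).item();h=cv2.cvtColor(cv2.imread("pics/w4.png"),cv2.COLOR_BGR2HSV)
m=((h[...,1]<30)&(h[...,2]>180)).astype(np.uint8);m[:, 185:]=0;m[150:]=0
for col in(5,60,130,150):
    r=np.nonzero(m[:,col])[0];print(col,plane(c4,col,r.min(),28).round(1),plane(c4,col,r.max(),28).round(1))
s=ctrl.sense();p=s["eef_pos"];print(p,"to pan",tool(np.array([P[0],P[1],0])-[*p[:2],0]),s["force"])
```

```text
((261.0706787109375, 144.45693969726562), (171.7899627685547, 173.58265686035156), 14.967998504638672)
pan [581.6754313   88.46477229 119.        ]
5 [ 649.1 -140.6   28. ] [ 565.3 -133.    28. ]
60 [ 656.  -199.5   28. ] [ 572.7 -195.9   28. ]
130 [ 665.1 -274.4   28. ] [ 582.4 -276.1   28. ]
150 [ 668.  -295.8   28. ] [ 584.4 -299.    28. ]
[ 562.82246772 -428.45134012  384.11757055] to pan [  88.19125388 -509.67637126   -3.16240842] [-0.60463755  0.42900195 -2.75382709]
```

Scaled: -345 mm / 1000 = -0.345, -300 mm / 1000 = -0.3.

{"op": "inch_along", "data": {"moves": [{"pos":[0.005,-0.03,0]},{"pos":[0.013,-0.075,0]},{"pos":[0.02,-0.12,0]},{"pos":[0.028,-0.165,0]},{"pos":[0.036,-0.21,0]},{"pos":[0.044,-0.255,0]},{"pos":[0.052,-0.3,0]},{"pos":[0.059,-0.345,0]}]}}

```text
time_s: 13.4
eef_pos: [574.6, -77.0, 377.4]
ee_rot: [-0.0, 0.998, 0.067, -0.001]
force: [0.3, 0.7, -2.7]
grip_width: 0.638
grip_force: 54.5
```

{"op": "inch_along", "data": {"moves": [{"pos":[0.007,-0.045,0]},{"pos":[0.015,-0.09,0]},{"pos":[0.022,-0.13,0]},{"pos":[0.027,-0.155,0]},{"pos":[0.029,-0.165,0]},{"pos":[0.029,-0.165,0.015]},{"pos":[0.029,-0.165,0.035]},{"pos":[0.029,-0.165,0.035]}]}}

```text
time_s: 14.2
eef_pos: [581.2, 87.9, 340.6]
ee_rot: [-0.0, 0.998, 0.067, -0.003]
force: [-0.6, 0.1, -2.9]
grip_width: 0.637
grip_force: 51.7
```

Run:
```python
from h import *
s=ctrl.sense();print(s["force"],tool(np.array([581.7,88.5,318])-s["eef_pos"]))
```

```text
[-0.56072728  0.12137115 -2.87319338] [ 0.72647275 -0.48161895 22.61713615]
```

Scaled: 19 mm / 1000 = 0.019, 15 mm / 1000 = 0.015.

{"op": "inch_along", "data": {"moves": [{"pos":[0.001,0,0.005]},{"pos":[0.001,0,0.01]},{"pos":[0.001,0,0.015]},{"pos":[0.001,0,0.019]},{"pos":[0.001,0,0.019]},{"pos":[0.001,0,0.019]}]}}

```text
time_s: 14.8
eef_pos: [582.6, 88.7, 324.8]
ee_rot: [-0.0, 0.998, 0.067, -0.0]
force: [-0.6, -0.1, -3.3]
grip_width: 0.638
grip_force: 51.9
```

{"op": "inch_along", "data": {"moves": [{"pos":[0,0,0.001]},{"pos":[0,0,0.002]},{"pos":[0,0,0.002]}]}}

```text
time_s: 15.1
eef_pos: [582.7, 88.7, 322.7]
ee_rot: [0.0, 0.998, 0.067, 0.0]
force: [0.0, 0.4, -1.9]
grip_width: 0.635
grip_force: 51.8
```

{"op": "inch_along", "data": {"moves": [{"pos":[0,0,0.001]},{"pos":[0,0,0.002]},{"pos":[0,0,0.002]}]}}

```text
time_s: 15.4
eef_pos: [582.7, 88.7, 320.5]
ee_rot: [-0.0, 0.998, 0.067, -0.0]
force: [-0.1, 0.4, -1.2]
grip_width: 0.635
grip_force: 51.8
```

Scaled: 2 mm / 1000 = 0.002, 1 mm / 1000 = 0.001.

{"op": "inch_along", "data": {"moves": [{"pos":[0,0,0.001]},{"pos":[0,0,0.002]},{"pos":[0,0,0.002]}]}}

```text
time_s: 15.7
eef_pos: [582.6, 88.7, 318.5]
ee_rot: [-0.0, 0.998, 0.067, -0.0]
force: [0.6, -0.8, -1.3]
grip_width: 0.637
grip_force: 51.8
```

{"op": "inch_along", "data": {"moves": [{"pos":[0,0,0.001]},{"pos":[0,0,0.002]},{"pos":[0,0,0.002]}]}}

```text
time_s: 16.0
eef_pos: [582.6, 88.7, 318.2]
ee_rot: [0.0, 0.998, 0.067, 0.001]
force: [-4.6, -0.8, 9.3]
grip_width: 0.637
grip_force: 52.2
```

Scaled: -1 mm / 1000 = -0.001.

{"op": "inch_along", "data": {"moves": [{"pos":[0,0,-0.001]},{"pos":[0,0,-0.001]},{"pos":[0,0,-0.001]},{"pos":[0,0,-0.001]},{"pos":[0,0,-0.001]}], "finger_gap": 1.0}}

```text
time_s: 16.5
eef_pos: [582.7, 88.7, 317.6]
ee_rot: [-0.0, 0.998, 0.067, -0.0]
force: [0.3, 0.5, -0.8]
grip_width: 0.999
grip_force: 0.0
```

{"op": "inch_along", "data": {"moves": [{"pos":[0,0,-0.025]},{"pos":[0,0,-0.07]},{"pos":[-0.002,0.03,-0.09]},{"pos":[-0.005,0.075,-0.09]},{"pos":[-0.008,0.12,-0.09]},{"pos":[-0.011,0.16,-0.09]},{"pos":[-0.011,0.17,-0.09]},{"pos":[-0.011,0.17,-0.09]}]}}

```text
time_s: 17.3
eef_pos: [594.6, -82.5, 407.4]
ee_rot: [-0.0, 0.998, 0.066, -0.0]
force: [-0.1, 1.4, 0.2]
grip_width: 0.998
grip_force: 0.0
```

Run:
```python
from h import *
s=ctrl.sense();c=cam("wrist");im=camrig.capture("wrist");cv2.imwrite("pics/w6.png",im[...,::-1]);np.save("w6.npy",c,allow_pickle=True);print(s["eef_pos"])
```

```text
[594.63267331 -82.47711635 407.39229352]
```

View pics/w6.png

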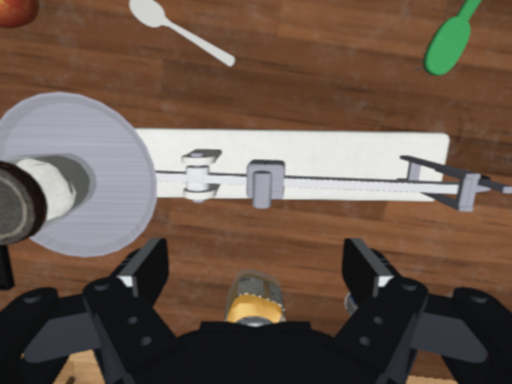

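The jar stands in the pan. The poise bar is at about (262,187), near its zero stop, the pivot is at (200,175), and the arm is up. I'll take a lower view to triangulate the bar.

Scaled: 50 mm / 1000 = 0.05, 25 mm / 1000 = 0.025.

{"op": "inch_along", "data": {"moves": [{"pos":[-0.01,0.01,0.025]},{"pos":[-0.02,0.02,0.05]},{"pos":[-0.02,0.02,0.05]},{"pos":[-0.02,0.02,0.05]}], "finger_gap": 0.5}}

```text
time_s: 17.75
eef_pos: [577.8, -102.5, 358.6]
ee_rot: [-0.0, 0.998, 0.068, 0.0]
force: [0.0, 0.0, 0.7]
grip_width: 0.5
grip_force: 0.0
```

Run:
```python
from h import *
s=ctrl.sense();c=cam("wrist");im=camrig.capture("wrist");cv2.imwrite("pics/w7.png",im[...,::-1]);np.save("w7.npy",c,allow_pickle=True);print(s["eef_pos"])
c6=np.load("w6.npy",allow_pickle=True).item()
g=plane(c6,262,187,137);print(g,proj(c,g),[proj(c,plane(c6,262,187,z)) for z in(127,147)])
u,v=map(int,proj(c,g));a=cv2.imread("pics/w6.png")[137:237,212:312];b=im[v-50:v+50,u-50:u+50,::-1]
print(u,v);cv2.imwrite("pics/z3.png",cv2.resize(np.hstack([a,b]),None,fx=4,fy=4,interpolation=cv2.INTER_CUBIC))
```

```text
[ 577.81667089 -102.51684344  358.58613943]
[602.28978354 -87.73778406 137.        ] (np.float64(237.82248220645474), np.float64(176.90119063539615)) [(np.float64(239.0163281907331), np.float64(177.42133616691376)), (np.float64(236.4960552128242), np.float64(176.32328101999587))]
237 176
```

View pics/z3.png

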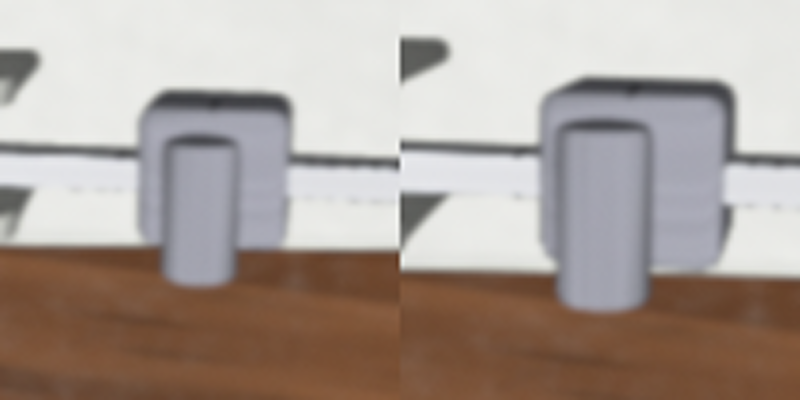

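Run:
```python
from h import *
c6=np.load("w6.npy",allow_pickle=True).item();c7=np.load("w7.npy",allow_pickle=True).item()
x,e=tri((c6,262,189.8),(c7,237.9,179.8));print(x,e)
for z in(136,140,144):print(z,plane(c6,262,189.8,z),plane(c7,237.9,179.8,z))
s=ctrl.sense();g=plane(c7,237.9,179.8,141);p=np.array([594.6,-20.8]);a=np.array([.118,-.993]);print("along",(g[:2]-p)@a,"off",(g[:2]-p)@[.993,.118])
print("dtool",tool(np.array([g[0],g[1],141+157])-s["eef_pos"]))
```

```text
[600.51995429 -88.02519162 138.85606688] [0.2, 0.2]
136 [599.58722695 -88.13922654 136.        ] [600.08057166 -88.00084059 136.        ]
140 [600.59890916 -87.90223721 140.        ] [600.98887378 -88.11802637 140.        ]
144 [601.61059136 -87.66524787 144.        ] [601.8971759  -88.23521216 144.        ]
along 67.65657357723923 off -1.377346428963146
dtool [ 24.86598216 -11.19602492  61.23262096]
```

The rows are not in the units I measure in: shifts go in shares of 1000 mm and turns go in shares of pi/2 rad. I convert before sending: 61 mm / 1000 = 0.061, 58 mm / 1000 = 0.058.

{"op": "inch_along", "data": {"moves": [{"pos":[0.012,-0.006,0.005]},{"pos":[0.025,-0.011,0.025]},{"pos":[0.025,-0.011,0.045]},{"pos":[0.025,-0.011,0.058]},{"pos":[0.025,-0.011,0.061]},{"pos":[0.025,-0.011,0.061]}]}}

```text
time_s: 18.4
eef_pos: [601.0, -89.3, 297.0]
ee_rot: [0.0, 0.998, 0.067, 0.0]
force: [0.4, 1.2, -0.2]
grip_width: 0.495
grip_force: 0.0
```

{"op": "inch_along", "data": {"moves": [{},{},{},{},{},{}], "finger_gap": 0.0, "grip_n": 25}}

```text
time_s: 19.0
eef_pos: [600.9, -89.6, 297.2]
ee_rot: [0.0, 0.998, 0.067, 0.001]
force: [1.5, -0.0, 5.1]
grip_width: 0.178
grip_force: 25.2
```

Scaled: 78 mm / 1000 = 0.078, 68 mm / 1000 = 0.068.

{"op": "inch_along", "data": {"moves": [{"pos":[0,0.008,-0.001]},{"pos":[0,0.02,-0.001]},{"pos":[0,0.032,-0.001]},{"pos":[-0.001,0.044,-0.001]},{"pos":[-0.001,0.056,0]},{"pos":[-0.001,0.068,0.001]},{"pos":[-0.001,0.078,0.002]},{"pos":[-0.001,0.078,0.002]}]}}

```text
time_s: 19.8
eef_pos: [610.3, -168.6, 294.3]
ee_rot: [0.0, 0.998, 0.067, -0.0]
force: [2.8, 0.2, 0.5]
grip_width: 0.172
grip_force: 25.0
```

{"op": "inch_along", "data": {"moves": [{},{},{},{}], "finger_gap": 0.4}}

```text
time_s: 20.2
eef_pos: [610.2, -166.6, 294.6]
ee_rot: [-0.0, 0.998, 0.068, -0.0]
force: [-0.1, 0.5, -0.4]
grip_width: 0.396
grip_force: 0.0
```

{"op": "inch_along", "data": {"moves": [{"pos":[0,0,-0.02]},{"pos":[0,0,-0.05]},{"pos":[0,0.02,-0.09]},{"pos":[-0.01,0.06,-0.105]},{"pos":[-0.02,0.1,-0.105]},{"pos":[-0.02,0.1,-0.105]}]}}

```text
time_s: 20.8
eef_pos: [602.7, -272.9, 399.5]
ee_rot: [0.001, 0.998, 0.065, -0.0]
force: [0.3, 0.3, -0.5]
grip_width: 0.401
grip_force: 0.0
```

{"op": "inch_along", "data": {"moves": [{},{},{},{},{},{},{},{}]}}

```text
time_s: 21.6
eef_pos: [603.9, -268.7, 399.7]
ee_rot: [0.0, 0.998, 0.067, 0.0]
force: [-0.1, 0.3, 1.2]
grip_width: 0.4
grip_force: 0.0
```

Run:
```python
from h import *
c=cam("wrist");im=camrig.capture("wrist");cv2.imwrite("pics/w8.png",im[...,::-1]);np.save("w8.npy",c,allow_pickle=True)
im=camrig.capture("side");cv2.imwrite("pics/side8.png",im[...,::-1])
```

```text
(no output)
```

View pics/w8.png

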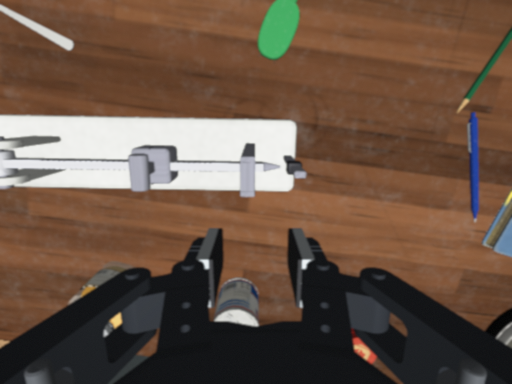

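That was the tenth and last picture. It shows the arm near level, with the pointer tip at about (281,167) and the index at (293,167). From here I measure in code. I'll tilt the wrist for an oblique view across the pointer against the wood.

Scaled: -217 mm / 1000 = -0.217, -135 mm / 1000 = -0.135, 1.05 rad / 1.5708 = 0.6685.

{"op": "inch_along", "data": {"moves": [{"pos":[-0.027,0.002,0],"r":[0,0.0828,0]},{"pos":[-0.054,0.005,0.01],"r":[0,0.1655,0]},{"pos":[-0.081,0.007,0.025],"r":[0,0.2483,0]},{"pos":[-0.108,0.01,0.045],"r":[0,0.331,0]},{"pos":[-0.135,0.012,0.07],"r":[0,0.4138,0]},{"pos":[-0.162,0.014,0.09],"r":[0,0.4966,0]},{"pos":[-0.19,0.017,0.115],"r":[0,0.5793,0]},{"pos":[-0.217,0.019,0.135],"r":[0,0.6685,0]}]}}

```text
time_s: 22.5
eef_pos: [398.9, -315.2, 270.4]
ee_rot: [-0.035, 0.879, 0.061, 0.472]
force: [0.6, -0.7, -0.6]
grip_width: 0.4
grip_force: 0.0
```

{"op": "inch_along", "data": {"moves": [{},{},{}]}}

```text
time_s: 22.8
eef_pos: [400.6, -315.1, 271.6]
ee_rot: [-0.036, 0.88, 0.062, 0.469]
force: [0.4, -0.1, 0.6]
grip_width: 0.399
grip_force: 0.0
```

```bash
python3 - <<'E'
from h import *
s=ctrl.sense();c=cam("wrist");im=camrig.capture("wrist");cv2.imwrite("pics/w9.png",im[...,::-1]);np.save("w9.npy",c,allow_pickle=True)
p=np.array([594.6,-20.8]);a=np.array([.118,-.993])
f=lambda r,z:tuple(np.round(proj(c,[*(p+a*r),z]),1))
for t in(-.05,-.025,0,.025,.05):print(t,"tip",f(266,95+266*t),"bar",f(152-37*t,132+152*t))
print("index top/bot",f(280,101.5),f(280,88.5), "post top",f(280,130))
h=cv2.cvtColor(im,cv2.COLOR_RGB2HSV);u,v=map(int,f(272,95))
np.set_printoptions(linewidth=250)
print(u,v);print("V");print(h[v-40:v+40:2,u-36:u+36:2,2]);print("S");print(h[v-40:v+40:2,u-36:u+36:2,1])
E
```

```text
-0.05 tip (np.float64(258.2), np.float64(220.1)) bar (np.float64(128.9), np.float64(189.0))
-0.025 tip (np.float64(258.3), np.float64(216.0)) bar (np.float64(126.3), np.float64(186.0))
0 tip (np.float64(258.3), np.float64(211.8)) bar (np.float64(123.7), np.float64(183.0))
0.025 tip (np.float64(258.3), np.float64(207.4)) bar (np.float64(121.1), np.float64(179.8))
0.05 tip (np.float64(258.3), np.float64(202.8)) bar (np.float64(118.3), np.float64(176.7))
index top/bot (np.float64(273.6), np.float64(207.7)) (np.float64(273.0), np.float64(216.2)) post top (np.float64(275.0), np.float64(186.8))
264 211
V
[[186 191 195 ... 139 137 136]
 [186 191 194 ... 135 134 133]
 [186 192 193 ... 127 127 126]
 ...
 [ 95  73  73 ...  39  83 182]
 [110  72  74 ...  32  60 157]
 [129  75  75 ...  26  46 120]]
S
[[ 18  19  18 ... 132 136 139]
 [ 18  17  18 ... 136 141 142]
 [ 18  17  18 ... 145 145 144]
 ...
 [  8  14  14 ...  13  12  14]
 [  2  14  17 ...  24  13  15]
 [  4  17  14 ...  10  11  15]]
```

Run:
```python
from h import *
im=cv2.imread("pics/w9.png");h=cv2.cvtColor(im,cv2.COLOR_BGR2HSV)
for v in range(172,232,1):print(v,"".join('w' if h[v,u,1]>60 else "%d"%(h[v,u,2]//26) for u in range(205,300)))
```

```text
172 wwwwwwwwwwwwwwww6677777777777653wwwwwwwwwwwwwwwwwwwwwwwwwwwwwwwwwwwwwwwwwwwwwwwwwwwwwwwwwwwwwww
173 wwwwwwwwwwwwwwww6677777777777653wwwwwwwwwwwwwwwwwwwwwwwwwwwwwwwwwwwwwwwwwwwwwwwwwwwwwwwwwwwwwww
174 wwwwwwwwwwwwwwww5677777777777653wwwwwwwwwwwwwwwwwwwwwwwwwwwwwwwwwwwwwwwwwwwwwwwwwwwwwwwwwwwwwww
175 wwwwwwwwwwwwwwww5677777777777653wwwwwwwwwwwwwwwwwwwwwwwwwwwwwwwwwwwwwwwwwwwwwwwwwwwwwwwwwwwwwww
176 wwwwwwwwwwwwwww56677777777777653wwwwwwwwwwwwwwwwwwwwwwwwwwwwwwwwwwwwwwwwwwwwwwwwwwwwwwwwwwwwwww
177 wwwwwwwwwwwwwww56777777777777653wwwwwwwwwwwwwwwwwwwwwwwwwwwwwwwwwwwwwwwwwwwwwwwwwwwwwwwwwwwwwww
178 wwwwwwwwwwwwwww56777777777777643wwwwwwwwwwwwwwwwwwwwwwwwwwwwwwwwwwwwwwwwwwwwwwwwwwwwwwwwwwwwwww
179 wwwwwwwwwwwwww456777777777776643wwwwwwwwwwwwwwwwwwwwwwwwwwwwwwwwwwwwwwwwwwwwwwwwwwwwwwwwwwwwwww
180 wwwwwwwwwwwwww4577777777777765433wwwwwwwwwwwwwwwwwwwwwwwwwwwwwwwwwwwwwwwwwwwwwwwwwwwwwwwwwwwwww
181 wwwwwwwwwwwwww4567777777777765433wwwwwwwwwwwwwwwwwwwwwwwwwwwwwwwwwwwwwwwwwwwwwwwwwwwwwwwwwwwwww
182 wwwwwwwwwwwwww4567777777777765323wwwwwwwwwwwwwwwwwwwwwwwwwwwwwwwwwwwwwwwwwwwwwwwwwwwwwwwwwwwwww

[... 4199 characters left out ...]

225 999999999999999999853222222222234556899999999999999999999999999999975322222223wwwwwwwwwwwwwwwww
226 999999999999999999853222222222335666799999999999999999999999999999975322222223wwwwwwwwwwwwwwwww
227 999999888888888888864222222222235666799999999999999999999999999999975322222223wwwwwwwww45555555
228 999888888888876567864222222222235666799999999999999999999999999999974322222223wwwwwwww356777777
229 9998888888877532467743222222222346667899999999999999999999999999999743222222334wwwwww2357788888
230 9988888888876421357753222222222346667899999999999999999999999999999743222222344wwwww11246788888
231 9988888888876321257753222222222346667899999999999999999999999999999742222222344wwwww11246788888
```

Run:
```python
from h import *
from scipy.optimize import least_squares
c=cam("wrist");im=camrig.capture("wrist")[...,::-1];old=cv2.imread("pics/w9.png")
print("tip diff",np.abs(im[195:225,240:270].astype(int)-old[195:225,240:270]).mean())
h=cv2.cvtColor(np.ascontiguousarray(im),cv2.COLOR_BGR2HSV)
p=np.array([594.6,-20.8]);a=np.array([.118,-.993])
# upper edge of the arm: first row with V>190,S<40 within 195..215
P=[]
for u in list(range(150,216,3)):
    col=h[192:214,u,2].astype(float);
    i=np.nonzero((col>170)&(h[192:214,u,1]<60))[0]
    if len(i):P.append((u,192+i[0]))
print(P)
# bar columns
for v in(165,170,175,180,185,190,195):
    r=np.nonzero(h[v,60:200,1]<60)[0]+60;print(v,r.min() if len(r) else None,r.max() if len(r) else None,len(r))
P=np.array(P,float)
def pred(t,hh,u):
    r=np.linspace(100,270,60);q=np.array([proj(c,[*(p+a*k),95+hh+k*t]) for k in r]);return np.interp(u,q[:,0],q[:,1])
s=least_squares(lambda x:pred(x[0],x[1],P[:,0])-P[:,1],[0,8],loss="soft_l1");print("fit tilt,h",s.x)
```

```text
tip diff 3.0255555555555556
[(150, np.int64(193)), (153, np.int64(194)), (156, np.int64(204)), (159, np.int64(204)), (162, np.int64(204)), (165, np.int64(204)), (168, np.int64(204)), (171, np.int64(204)), (174, np.int64(204)), (177, np.int64(204)), (180, np.int64(204)), (183, np.int64(204)), (186, np.int64(204)), (189, np.int64(205)), (192, np.int64(205)), (195, np.int64(205)), (198, np.int64(205)), (201, np.int64(205)), (204, np.int64(205)), (207, np.int64(205)), (210, np.int64(205)), (213, np.int64(205))]
165 66 77 12
170 74 134 32
175 81 135 38
180 89 134 38
185 96 132 27
190 107 132 26
195 107 156 50
fit tilt,h [-0.03274266 16.0293239 ]
```

Run:
```python
from h import *
c=cam("wrist");im=cv2.imread("pics/w9.png").astype(float)
p=np.array([594.6,-20.8]);a=np.array([.118,-.993])
# subpixel: bright band of arm, upper and lower crossing at V=150; index/tip centres
V=im.max(2);S=cv2.cvtColor(im.astype(np.uint8),cv2.COLOR_BGR2HSV)[...,1]
U,W=[],[]
for u in list(range(158,216))+list(range(238,244)):
    lo=[v for v in range(205,216) if V[v,u]>=150>V[v+1,u]]
    if lo:v=lo[0];U.append(u);W.append(v+(V[v,u]-150)/(V[v,u]-V[v+1,u]))
U=np.array(U);W=np.array(W);k=np.polyfit(U,W,1);r=np.std(W-np.polyval(k,U));print("slope",k[0],"res",r,len(U))
for t in(-.05,-.025,-.012,0,.012,.025):
    q=np.array([proj(c,[*(p+a*x-np.array([.993,.118])*5),97+x*t]) for x in np.linspace(175,255,20)]);print(t,np.polyfit(q[:,0],q[:,1],1)[0])
```

```text
slope 0.02646737339478694 res 0.14251196189975923 64
-0.05 0.04709094932386661
-0.025 0.03259775957887546
-0.012 0.024848269301122848
0 0.017560667166030282
0.012 0.010140596594707573
0.025 0.001948469094753109
```

```bash
python3 -c "
from rig import ctrl, camrig
print(ctrl.finish_job())"
```

```text
the job is handed in; nothing more can be done
None
```

I handed the job in at about 23 s of the 72 s. The cup stands upright on the tray beside the spice pot, the jar stands in the pan, and the arm rests at roughly −0.012 rad by my image measurements (limit ±0.025). The hand-in returned no verdict.

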